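# Reset the strap-width gauge: cam to its low point, then slide home

### The arm

A 6-joint arm with a two-finger parallel gripper is mounted at the origin on the work surface. World frame = base frame: x ahead of the robot, y to its left, z up, the work surface at z = 0. Lengths are in m, angles in rad, forces in N, time in s.
With the tool pointing down it reaches from about 0.35 to 0.975 m from the base axis. Payload 4.9 kg.
Tool frame: the origin (TCP) lies on the centre line of the jaws, within the pads' length; the fingertips stand 14 mm ahead of it and the grasp point (between the pads) lies 5 mm behind it; z points along the fingers, y is the line along which they close (so a half turn about z gives the same grasp; the last joint's range is limited). The gripper opens to 85 mm and grips with 20 to 120 N. Pads are 22 mm wide; open, the fingers measure 114 mm over their backs; the gripper's body (76 mm by 85 mm) begins 54 mm behind the grasp point. The pads swing forward as they close: fully open they stand 13 mm farther back than shut.
Start: joints at [-1.222, 0.053, 1.613, -0, 1.476, -0.119], TCP at [0.282, -0.558, 0.245] pointing down, gripper open.
Joint ranges: [-3.01, 3.01], [-1.01, 2.22], [0.06, 2.58], [-1.02, 4.17], [0.09, 2.62], [-3.14, 3.14]. Speed limits (rad/s): [2.57, 2.57, 3.14, 3.14, 3.14, 3.14].

### API

Orientations are given as a unit quaternion [w, x, y, z].
In Python, from plant import * gives the robot as it stands.
- The arm moves only by the tool send_rows, never from a script. Its argument "steps" is a list of rows, each an object with "translation": the shift along the tool's x, y, z in cm, a list of three; "delta_rot": the turn, a rotation vector about the tool's x, y, z in rad, a list of three; "jaw": the finger opening in cm, from 0 to 8.54. In form: [{"translation": [dx, dy, dz], "delta_rot": [rx, ry, rz], "jaw": jaw}, ...]. A call has exactly 8 rows; each row is the pose to reach, as a shift and turn from the pose commanded when the call began, along the tool's axes at that moment; what a row does not reach only later rows make up. A row lasts 1/10 s, in which the tool goes at most 50 mm and 8.59 degrees, less where a joint would pass 70% of its speed; a pose out of reach is approached as far as the arm can. A call with a gripper value outside its range is refused whole. The fingers move at their own pace and stop on an object; the grip force is fixed at half the most. Time passes only in rows, so rows that repeat a pose let the fingers close, or fill a call up. It gives the time, the measured TCP pose, the force, the opening and the grip force at its end, in the units of the state.
- state(): the state, without advancing time (a new reading comes with each control period).
- grab_frame(name): name is "side" or "top"; returns a dict with "pixels" (420x560x3 uint8, blue, green, red), "range_z" (420x560 float32, m along the optical axis (not along the pixel's ray), 0 where there is no reading), "fx", "fy", "cx", "cy" (pixels), "rvec" (rotation vector, rad) and "tvec" (3), from world to camera coordinates, as OpenCV has them. Camera axes: x right, y down, z forward; pixel columns grow to the right and rows downward; lengths in m; the calibration is good to about 2 mm. A picture is of the moment at which its call begins.
- job_done(): hands the job in; it is judged then, once.
The state is a dict: "time": time; "joint_pos": joint angles; "joint_vel": joint speeds; "joint_efforts": joint torques, N m; "tool_pos": TCP position; "tool_rot": TCP orientation; "contact_force": force on the tool from outside, world axes, zero at the start; "ft_torque": the same for the moment, N m; "gripper_width": opening from 0.0 (shut) to 1.0 (fully open); "grasp_force": force on a finger pad.
Only numpy, scipy, OpenCV 4.12 (cv2) and the standard library are available. Lean on these libraries where they do the work, as an engineer would, in place of code of your own. Each camera call takes 0.05 s, during which the arm holds its last target. There are 200 camera calls.

### The job

Set the strap-width gauge on the leather bench to its narrowest: push its red lever round until the brass cam's low point (the white mark, opposite the lever) faces the steel slide squarely, and only then push the slide forward by the back of its blue plate until it sits fully home against the cam. Push with the fingertips only: do not lift the slide, do not shove it forward before the cam is low, leave the cam low, and leave everything else on the bench where it is.

Things in the scene. Friction and masses are not known exactly. Their poses are not given: they have to be found in the camera images.
- jig: the gauge's fixed pale aluminium bed, 345 x 150 mm, top 12 mm above the table. Origin: on the table straight under the cam's axis. Its x axis is the slide's forward direction (from slide to cam), z up; the bed spans x -230 to +115 mm, y +-75 mm. Two dark guide rails, |y| = 31 to 43 mm, x -150 to -35 mm, tops 26 mm above the table, guide the slide between them
- cam (a joint): cam angle in rad, counter-clockwise from above. At 0, and equally at 2 pi, the lever points along the bed's +x (away from the slide) and the low point faces the slide; at pi the high point does. Starts between 2.0 and 4.28, so the nearer way round differs. Turns from -0.6 to 6.88, with no stop or click at the low point; stiff friction (0.3 N m), stays where it is left
- cam_axis (a point): centre of the cam's upright axis, 43 mm above the table. The cam is a round brass disc, 80 mm diameter, centred 18 mm off this axis on the lever's side, 15 to 43 mm above the table: its rim is 22 mm from the axis at the low point, 58 mm at the high point
- lever_knob (a point): middle of the red upright knob (22 mm diameter, 52 to 86 mm above the table) on the lever's end, 100 mm from the cam's axis, 65 mm above the table. The lever is a straight red bar, 12 mm wide, from the axis to the knob, 55 to 75 mm above the table, passing over the slide's body; pushing it 75 mm from the axis takes about 4 N
- low_mark (a point): the low point of the cam: on its rim, 22 mm from the axis on the side opposite the lever, 43 mm above the table, with a white mark beside it on the disc's top
- slide: loose steel follower slide on the bed between the rails (1 mm play each side), about 0.8 kg; pushing it takes about 3 to 10 N. Body 100 mm long, 60 wide, 28 high. Origin: centre of its underside, 12 mm above the table; x towards the cam. It starts 45 to 75 mm short of home; home is where its nose touches the low cam, origin at about x = -82 mm of the bed
- slide_push (a point): middle of the flat rear face of the slide's blue upright push plate (60 mm wide, 12 mm thick, top 72 mm above the table): 50 mm behind the slide's origin, 45 mm above the table
- slide_nose (a point): foremost point of the slide's dark round nose (20 mm diameter), 60 mm ahead of the slide's origin, 27 mm above the table; at x = -22 mm of the bed when fully home
- rivet_jar: small jar of rivets with a brass lid, 48 mm diameter, 55 mm tall, beside the gauge; origin under its centre
- awl: awl with a wooden handle lying beside the gauge, 150 mm long; origin under its middle, x along it
- tape_roll: cream tape roll lying flat, 100 mm diameter, 22 mm high; origin under its centre
- glue: yellow glue bottle with red cap, 48 mm diameter, 130 mm tall; origin under its centre
- spool: brown thread spool standing up, 52 mm diameter, 53 mm tall; origin under its centre
- mallet: mallet lying down, about 225 mm long, 48 mm high; origin near its middle on the table, x from handle to head
- pen_cup: empty white cup, 72 mm diameter, 85 mm tall; origin under its centre
Mind the look-alikes: they are no part of the job. Leave any purple look-alike of the slide alone.

How it is judged:
By the outcome, as a careful person would: the job done as asked, in the order asked, and still so for the second after the job is handed in, with the robot touching nothing.
It also fails if it takes over 56 s, if anything falls off the work surface, if the arm or the gripper's body presses on something with over 40 N, if the wrist force passes 120 N, or if a joint passes its speed limit or range.

## Working session

There is one attempt and no reset: what is moved stays moved. The work goes in short steps, Python scripts to look and compute and a tool call to move; the robot and the scene stay as the last step left them, time stands still between calls to the robot, and variables do not carry over. Pictures are saved under pics/ and viewed, at most 10 in all, crops included, and the job is handed in when it is done.

Besides the shell and the picture viewer there is one more tool, called as name(argument=value, ...), one argument or row to a line, values as JSON. send_rows: Moves the arm, as the interface text tells. Its arguments: {"type":"object","properties":{"steps":{"type":"array","items":{"type":"object","properties":{"translation":{"type":"array","items":{"type":"number"}},"delta_rot":{"type":"array","items":{"type":"number"}},"jaw":{"type":"number"}}}}},"required":["steps"]}

```bash
mkdir -p pics; cat > h.py <<'E'
from plant import *
import numpy as np, cv2
from scipy.spatial.transform import Rotation as R
def save(n):
    f=grab_frame(n); cv2.imwrite(f'pics/{n}_{int(state()["time"]*100)}.png',f['pixels']); np.save(f'{n}.npy',f,allow_pickle=True); return f
def load(n): return np.load(f'{n}.npy',allow_pickle=True).item()
def pt(f,u,v,z=None):
    M=cv2.Rodrigues(np.array(f['rvec'],float))[0]; t=np.array(f['tvec'],float).ravel()
    r=np.array([(u-f['cx'])/f['fx'],(v-f['cy'])/f['fy'],1]); c=-M.T@t; d=M.T@r
    s=(z-c[2])/d[2] if z is not None else f['range_z'][int(v),int(u)]
    return c+s*d
E
python3 - <<'E'
from h import *
np.set_printoptions(precision=4,suppress=True)
save('top');save('side');s=state();print(s)
print(R.from_quat(np.roll(s['tool_rot'],-1)).as_matrix())
E
ls pics
```

```text
{'time': 0.1, 'joint_pos': array([-1.222 ,  0.0533,  1.6142,  0.    ,  1.476 , -0.119 ]), 'joint_vel': array([-0.0005, -0.0008, -0.0047, -0.0009,  0.    ,  0.0002]), 'joint_efforts': array([  0.0003, -39.4905, -37.1363,  -0.0001,   0.0039,   0.    ]), 'tool_pos': array([ 0.2816, -0.5573,  0.2442]), 'tool_rot': array([-0.001 ,  0.9728,  0.2318, -0.0001]), 'contact_force': array([-0.434 ,  0.4857,  0.0027]), 'ft_torque': array([ 0.0154, -0.0189,  0.0168]), 'grasp_force': 0.0, 'gripper_width': 0.9981776202014442}
[[ 0.8926  0.4509 -0.0007]
 [ 0.4509 -0.8926  0.0018]
 [ 0.0002 -0.0019 -1.    ]]
side_10.png
top_5.png
```

View pics/top_5.png

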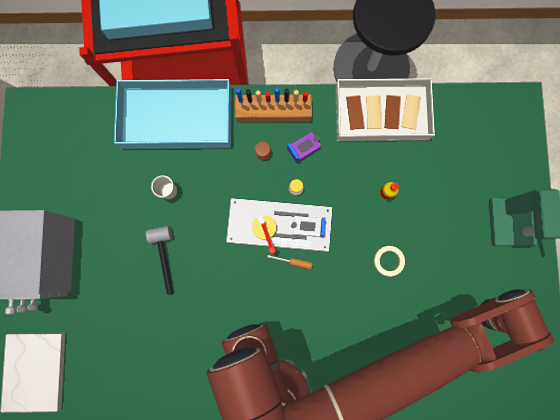

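View pics/side_10.png

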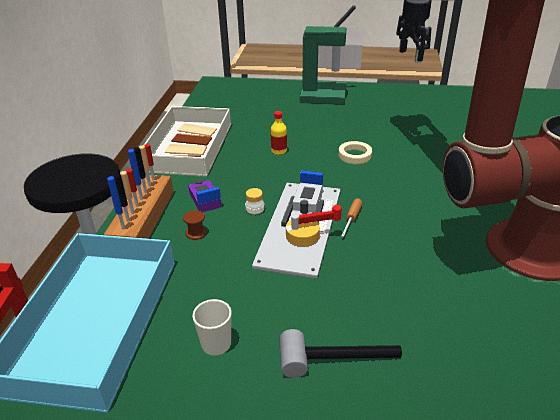

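The top view shows the gauge at about (280,225): cam at (264,226), red knob at (272,250), steel slide with its blue plate at (323,227). The only other candidate is the purple look-alike at (305,147), which I leave alone. The awl is at (290,262) and the jar at (296,187). Next, a close crop to check the choice.

```bash
python3 - <<'E'
from h import *
np.set_printoptions(precision=4,suppress=True)
f=load('top'); cv2.imwrite('pics/crop1.png',cv2.resize(f['pixels'][190:280,220:340],None,fx=6.5,fy=6.5,interpolation=cv2.INTER_CUBIC))
hsv=cv2.cvtColor(f['pixels'],cv2.COLOR_BGR2HSV)
reg=np.zeros(hsv.shape[:2],bool);reg[190:280,220:340]=1
def cen(m):
    v,u=np.nonzero(m&reg);P=np.array([pt(f,a,b) for a,b in zip(u,v)]);return P
H,S,V=cv2.split(hsv)
for n,m in dict(red=((H<6)|(H>174))&(S>150)&(V>90),blue=(H>100)&(H<125)&(S>120),yel=(H>18)&(H<32)&(S>130),bed=(S<40)&(V>170)).items():
    P=cen(m);print(n,len(P),P.mean(0),P.min(0),P.max(0))
    if n=='red': print(P[np.argsort(P[:,2])[-12:]])
    if n=='bed':
        v,u=np.nonzero(m&reg); Q=np.array([pt(f,a,b,.012)[:2] for a,b in zip(u,v)]); Q=Q[(abs(P[:,2]-.012)<.008)]
        r=cv2.minAreaRect(Q.astype(np.float32)*1000);print(r,cv2.boxPoints(r))
E
```

```text
red 111 [0.4928 0.0163 0.0784] [ 0.4527 -0.0045 -0.0014] [0.5487 0.0372 0.0948]
[[ 0.4576 -0.0013  0.089 ]
 [ 0.4609  0.0114  0.0895]
 [ 0.4544 -0.0013  0.0896]
 [ 0.464   0.005   0.0898]
 [ 0.4545  0.0114  0.0902]
 [ 0.4607  0.0018  0.0904]
 [ 0.4575  0.0018  0.0911]
 [ 0.4544  0.0082  0.092 ]
 [ 0.4638 -0.0014  0.0926]
 [ 0.4701  0.0048  0.0937]
 [ 0.4701  0.0017  0.0937]
 [ 0.4575  0.0081  0.0948]]
blue 71 [ 0.5348 -0.1585  0.0711] [ 0.508  -0.167   0.0502] [ 0.5637 -0.1512  0.0843]
yel 329 [0.5421 0.0262 0.0501] [ 0.3961 -0.088   0.0152] [0.6604 0.0687 1.5436]
bed 3514 [ 0.552  -0.0131  0.0229] [ 0.3961 -0.1936 -0.0046] [0.6647 0.1599 1.5436]
((547.5966796875, -17.540023803710938), (344.20574951171875, 233.01409912109375), 84.06636047363281) [[ 413.9224 -176.6767]
 [ 645.6881 -200.7649]
 [ 681.2709  141.5967]
 [ 449.5052  165.6849]]
```

View pics/crop1.png

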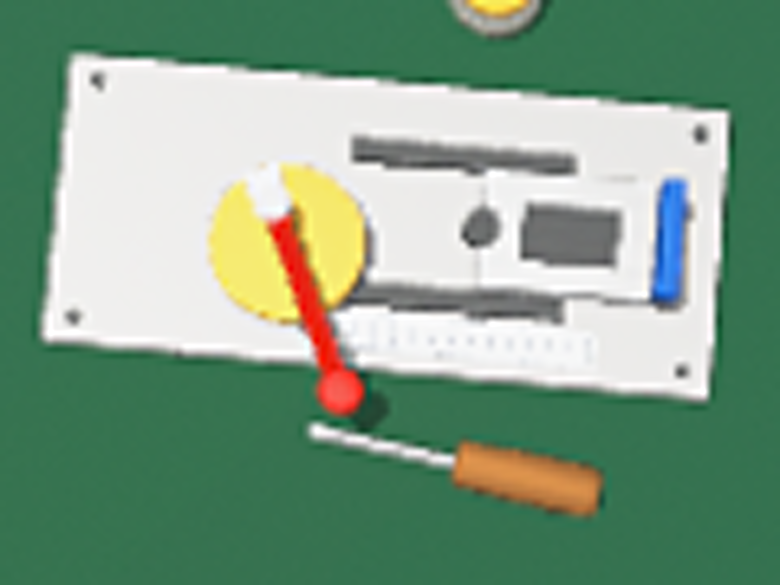

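The crop shows the steel slide with the blue plate at crop (670,240), the lever knob at (340,392), the axis under the grey hub near (270,195), and bed corners at (72,55), (728,112), (708,398), (42,342). This is the right item.

```bash
python3 - <<'E'
from h import *
np.set_printoptions(precision=4,suppress=True)
f=load('top'); 
P=lambda x,y,z=None: pt(f,220+(x+.5)/6.5-.5,190+(y+.5)/6.5-.5,z)
C=np.array([P(*c,.012)[:2] for c in [(72,55),(728,112),(708,398),(42,342)]])  # TL TR BR BL
loc=np.array([[.115,-.075],[-.23,-.075],[-.23,.075],[.115,.075]])
print(C,np.linalg.norm(C-np.roll(C,-1,0),axis=1))
A=loc-loc.mean(0);B=C-C.mean(0)
th=np.arctan2((A[:,0]*B[:,1]-A[:,1]*B[:,0]).sum(),(A*B).sum())
Rm=np.array([[np.cos(th),-np.sin(th)],[np.sin(th),np.cos(th)]])
t=C.mean(0)-Rm@loc.mean(0); print('th',th,'axis',t,'res',(loc@Rm.T+t-C))
k=P(340,392,.086)[:2]; kl=Rm.T@(k-t); print('knob',k,kl,np.linalg.norm(kl),'cam',np.arctan2(kl[1],kl[0])%6.283)
for n,c,z in [('disc',(289,244),.043),('plate front mid',(672,240),.072),('nose',(463,228),.037)]:
    p=P(*c,z)[:2];print(n,p,Rm.T@(p-t))
for l in [(.075,0),(-.15,0)]: pass
np.save('bed.npy',np.array([t[0],t[1],th]))
E
```

```text
[[ 0.6416  0.1465]
 [ 0.6082 -0.1957]
 [ 0.4598 -0.1819]
 [ 0.4918  0.1611]] [0.3438 0.1491 0.3445 0.1505]
th 1.4755558404732563 axis [0.5558 0.0397] res [[-0.0002  0.0006]
 [ 0.0004 -0.0007]
 [-0.0005 -0.0002]
 [ 0.0003  0.0003]]
knob [0.4613 0.0055] [-0.0431  0.0908] 0.10052423112692518 cam 2.014017511283066
disc [0.5384 0.0321] [-0.0093  0.0166]
plate front mid [ 0.5358 -0.1599] [-0.2007  0.0009]
nose [ 0.5463 -0.0565] [-0.0967  0.0003]
```

```bash
cat >> h.py <<'E'
import json,sys
bx,by,bth=np.load('bed.npy') if __import__('os').path.exists('bed.npy') else (0,0,0)
def W(l,z):  # bed local -> world
    c,s=np.cos(bth),np.sin(bth); return np.array([bx+c*l[0]-s*l[1],by+s*l[0]+c*l[1],z])
def mat(yaw): return R.from_matrix([[np.cos(yaw),np.sin(yaw),0],[np.sin(yaw),-np.cos(yaw),0],[0,0,-1]])
def rows(cur,tg): # (pos,yaw)
    for p,y in tg:
        d=mat(cur[1]).inv().apply(np.array(p)-cur[0])*100
        print(np.round(d,1), 'rz',round(cur[1]-y,2))
def lev(phi,r,off,z): # tool beside lever on ccw side, x pushing clockwise
    return W((r*np.cos(phi)-off*np.sin(phi), r*np.sin(phi)+off*np.cos(phi)),z), bth+phi-np.pi/2
E
python3 - <<'E'
from h import *
cur=(np.array([.282,-.558,.245]),.4678)
h=lev(2.014,.072,.035,.2); print(h)
rows(cur,[h])
E
```

```text
(array([ 0.50008627, -0.01770798,  0.2       ]), np.float64(1.9187595136783595))
[ 43.8 -38.4   4.5] rz -1.45
```

send_rows(
  steps=[
    {"translation":[2,-1.7,0],"delta_rot":[0,0,-0.08],"jaw":0},
    {"translation":[5.5,-4.8,0],"delta_rot":[0,0,-0.2],"jaw":0},
    {"translation":[9,-7.9,0],"delta_rot":[0,0,-0.32],"jaw":0},
    {"translation":[12.5,-11,0],"delta_rot":[0,0,-0.44],"jaw":0},
    {"translation":[16,-14,0],"delta_rot":[0,0,-0.56],"jaw":0},
    {"translation":[19.5,-17.1,0],"delta_rot":[0,0,-0.68],"jaw":0},
    {"translation":[22,-19.2,0],"delta_rot":[0,0,-0.75],"jaw":0},
    {"translation":[22,-19.2,0],"delta_rot":[0,0,-0.75],"jaw":0},
  ],
)

```text
time: 0.9
tool_pos: [0.3925, -0.2841, 0.2449]
tool_rot: [-0.0, 0.819, 0.574, 0.0]
contact_force: [0.9, -0.4, 0.1]
gripper_width: 0.001
grasp_force: 0.0
```

```bash
python3 - <<'E'
from h import *
p=np.array([.282,-.558,.245])+mat(.4678).apply([.22,-.192,0]); y=.4678+.75
s=state();q=s['tool_rot'];print(p,y,s['tool_pos'],2*np.arctan2(q[2],q[1]),s['joint_pos'],s['time'])
rows((p,y),[lev(2.014,.072,.035,.2)])
E
```

```text
[ 0.39178639 -0.28742478  0.245     ] 1.2178 [ 0.39251416 -0.28406531  0.24485473] 1.2233114121617066 [-7.80730701e-01 -2.93334242e-01  1.93032318e+00  9.47837032e-04
  1.50526666e+00 -4.33308167e-01] 0.9
[29.1  0.8  4.5] rz -0.7
```

send_rows(
  steps=[
    {"translation":[3,0.1,0.5],"delta_rot":[0,0,-0.1],"jaw":0},
    {"translation":[7.5,0.2,1],"delta_rot":[0,0,-0.2],"jaw":0},
    {"translation":[12,0.4,2],"delta_rot":[0,0,-0.3],"jaw":0},
    {"translation":[16.5,0.5,3],"delta_rot":[0,0,-0.4],"jaw":0},
    {"translation":[21,0.6,3.5],"delta_rot":[0,0,-0.5],"jaw":0},
    {"translation":[25.5,0.7,4],"delta_rot":[0,0,-0.6],"jaw":0},
    {"translation":[29,0.8,4.5],"delta_rot":[0,0,-0.7],"jaw":0},
    {"translation":[29,0.8,4.5],"delta_rot":[0,0,-0.7],"jaw":0},
  ],
)

```text
time: 1.7
tool_pos: [0.4996, -0.0154, 0.199]
tool_rot: [-0.001, 0.572, 0.82, -0.0]
contact_force: [-0.7, -0.1, -0.3]
gripper_width: 0.003
grasp_force: 0.0
```

```bash
cat >> h.py <<'E'
def cur():
    s=state();q=s['tool_rot'];p=(np.array(s['tool_pos']),2*np.arctan2(q[2],q[1]));print(np.round(p[0],4),round(p[1],4),'t',s['time'],'F',np.round(s['contact_force'],1));return p
E
python3 - <<'E'
from h import *
c=cur();rows(c,[lev(2.014,.072,.035,z) for z in (.14,.073)])
save('top')
f=save('side');cv2.imwrite('pics/side_c2.png',cv2.resize(f['pixels'][120:300,220:400],None,fx=3.3,fy=3.3,interpolation=cv2.INTER_CUBIC))
E
```

```text
[ 0.4996 -0.0154  0.199 ] 1.9227 t 1.7 F [-0.7 -0.1 -0.3]
[-0.2 -0.   5.9] rz 0.0
[-0.2 -0.  12.6] rz 0.0
```

View pics/side_c2.png

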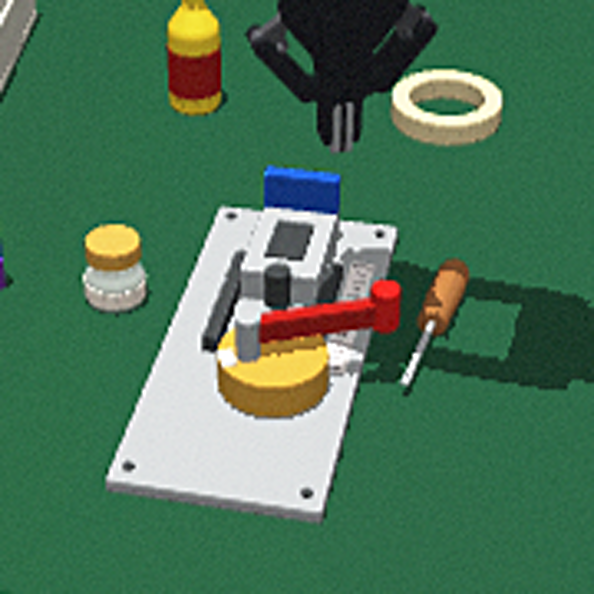

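The crop shows the closed fingers at (342,130), clear of the red lever (320,318), with the hub at (247,330) and the slide still back. Lowering behind the lever.

send_rows(
  steps=[
    {"translation":[-0.2,0,2],"delta_rot":[0,0,0],"jaw":0},
    {"translation":[-0.2,0,5],"delta_rot":[0,0,0],"jaw":0},
    {"translation":[-0.2,0,8],"delta_rot":[0,0,0],"jaw":0},
    {"translation":[-0.2,0,10],"delta_rot":[0,0,0],"jaw":0},
    {"translation":[-0.2,0,11.5],"delta_rot":[0,0,0],"jaw":0},
    {"translation":[-0.2,0,12.5],"delta_rot":[0,0,0],"jaw":0},
    {"translation":[-0.2,0,12.5],"delta_rot":[0,0,0],"jaw":0},
    {"translation":[-0.2,0,12.5],"delta_rot":[0,0,0],"jaw":0},
  ],
)

```text
time: 2.6
tool_pos: [0.5007, -0.0203, 0.0761]
tool_rot: [0.001, 0.575, 0.818, 0.0]
contact_force: [0.2, -0.2, -0.2]
gripper_width: 0.001
grasp_force: 0.0
```

```bash
python3 - <<'E'
from h import *
f=save('side')
M=cv2.Rodrigues(np.array(f['rvec'],float))[0]
c=cur(); tip=c[0]-[0,0,.014]
uv=cv2.projectPoints(np.array([tip,tip+[0,0,.014]]),np.array(f['rvec'],float),np.array(f['tvec'],float),np.array([[f['fx'],0,f['cx']],[0,f['fy'],f['cy']],[0,0,1.]]),None)[0].reshape(-1,2);print(uv)
cv2.imwrite('pics/side_c3.png',cv2.resize(f['pixels'][150:270,250:400],None,fx=4,fy=4,interpolation=cv2.INTER_CUBIC))
# 8 rows: contact then swing
rows(c,[lev(2.014,.072,.026,.073),lev(2.014,.072,.017,.073)]+[lev(2.014-a,.072,.017,.073) for a in (.1,.2,.3,.4,.5,.6)])
E
```

```text
[ 0.501  -0.0202  0.0765] 1.9174 t 2.65 F [ 0.6 -1.   0.4]
[[320.18000781 206.76842168]
 [320.33450111 202.03336472]]
[ 1.2 -0.   0.4] rz -0.0
[ 2.1 -0.   0.4] rz -0.0
[ 2.8 -0.1  0.4] rz 0.1
[ 3.5 -0.2  0.4] rz 0.2
[ 4.3 -0.2  0.4] rz 0.3
[ 5.  -0.1  0.4] rz 0.4
[5.7 0.1 0.4] rz 0.5
[6.4 0.3 0.4] rz 0.6
```

View pics/side_c3.png

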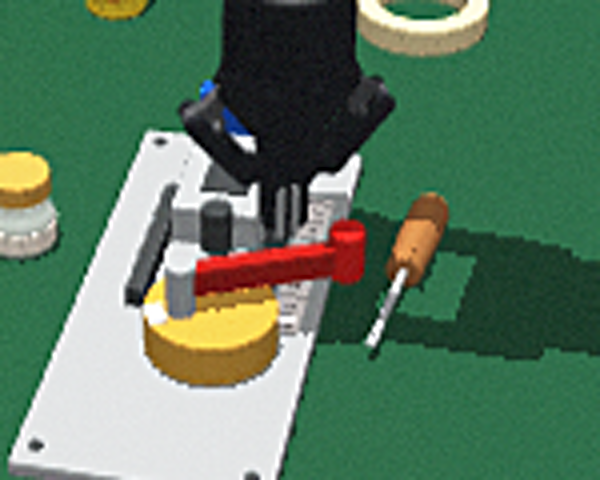

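The crop shows the fingertips at (283,240), just behind the lever bar (270,268) and clear of slide and cam. Start the swing.

send_rows(
  steps=[
    {"translation":[1.2,0,0.4],"delta_rot":[0,0,0],"jaw":0},
    {"translation":[2.1,0,0.4],"delta_rot":[0,0,0],"jaw":0},
    {"translation":[2.8,-0.1,0.4],"delta_rot":[0,0,0.1],"jaw":0},
    {"translation":[3.5,-0.2,0.4],"delta_rot":[0,0,0.2],"jaw":0},
    {"translation":[4.3,-0.2,0.4],"delta_rot":[0,0,0.3],"jaw":0},
    {"translation":[5.0,-0.1,0.4],"delta_rot":[0,0,0.4],"jaw":0},
    {"translation":[5.7,0.1,0.4],"delta_rot":[0,0,0.5],"jaw":0},
    {"translation":[6.4,0.3,0.4],"delta_rot":[0,0,0.6],"jaw":0},
  ],
)

```text
time: 3.45
tool_pos: [0.4811, 0.0414, 0.0717]
tool_rot: [0.001, 0.792, 0.611, -0.0]
contact_force: [1.7, -5.4, -1.8]
gripper_width: 0.0
grasp_force: 2.2
```

```bash
cat >> h.py <<'E'
def knob(tag):
    f=save('top');hsv=cv2.cvtColor(f['pixels'],cv2.COLOR_BGR2HSV);H,S,V=cv2.split(hsv)
    P=lambda m:[(u,v) for v,u in zip(*np.nonzero(m[170:280,200:340]))]
    cv2.imwrite(f'pics/{tag}.png',cv2.resize(f['pixels'][190:280,220:340],None,fx=6.5,fy=6.5,interpolation=cv2.INTER_CUBIC))
    m=((H<6)|(H>174))&(S>150)&(V>90); q=[]
    for u,v in P(m):
        p=pt(f,u+200,v+170,.075)-W((0,0),.075); c,s=np.cos(bth),np.sin(bth); q.append((c*p[0]+s*p[1],-s*p[0]+c*p[1]))
    q=np.array(q); r=np.linalg.norm(q,axis=1); print('red',len(q),'phi',np.arctan2(*q[(r>.02)&(r<.12)].mean(0)[::-1]),'rmax',r[r<.13].max())
E
python3 - <<'E'
from h import *
c=cur();knob('k1');c=cur()
rows(c,[lev(2.014-a,.072,.017,.073) for a in (.7,.8,.9,1.0,1.1,1.2,1.3,1.4)])
E
```

```text
[0.4811 0.0414 0.0717] 1.3149 t 3.45 F [ 1.7 -5.4 -1.8]
red 22 phi 0.7098146155873368 rmax 0.11683875631692467
[0.4812 0.0423 0.0717] 1.3128 t 3.5 F [ 1.1 -2.4 -1.8]
[ 0.6 -0.  -0.1] rz 0.09
[ 1.4 -0.1 -0.1] rz 0.19
[ 2.1 -0.1 -0.1] rz 0.29
[ 2.9 -0.  -0.1] rz 0.39
[ 3.6  0.1 -0.1] rz 0.49
[ 4.3  0.4 -0.1] rz 0.59
[ 5.   0.7 -0.1] rz 0.69
[ 5.6  1.  -0.1] rz 0.79
```

send_rows(
  steps=[
    {"translation":[0.6,0,0],"delta_rot":[0,0,0.1],"jaw":0},
    {"translation":[1.4,-0.1,0],"delta_rot":[0,0,0.2],"jaw":0},
    {"translation":[2.1,-0.1,0],"delta_rot":[0,0,0.3],"jaw":0},
    {"translation":[2.9,0,0],"delta_rot":[0,0,0.4],"jaw":0},
    {"translation":[3.6,0.1,0],"delta_rot":[0,0,0.5],"jaw":0},
    {"translation":[4.3,0.4,0],"delta_rot":[0,0,0.6],"jaw":0},
    {"translation":[5.0,0.7,0],"delta_rot":[0,0,0.7],"jaw":0},
    {"translation":[5.6,1.0,0],"delta_rot":[0,0,0.8],"jaw":0},
  ],
)

```text
time: 4.3
tool_pos: [0.504, 0.0932, 0.0714]
tool_rot: [0.001, 0.967, 0.255, -0.001]
contact_force: [-2.1, -4.5, 1.4]
gripper_width: -0.001
grasp_force: 2.0
```

```bash
python3 - <<'E'
from h import *
knob('k2');c=cur()
rows(c,[lev(2.014-a,.072,.017,.073) for a in (1.5,1.6,1.7,1.8,1.88,1.92,1.94,2.014)])
E
```

```text
red 12 phi -0.13585665757781476 rmax 0.09929772428945814
[0.5046 0.0938 0.0714] 0.5142 t 4.35 F [-0.7 -0.9 -0.3]
[ 0.8 -0.1 -0.2] rz 0.1
[ 1.5 -0.2 -0.2] rz 0.2
[ 2.3 -0.2 -0.2] rz 0.3
[ 3.  -0.1 -0.2] rz 0.4
[ 3.6  0.1 -0.2] rz 0.48
[ 3.9  0.1 -0.2] rz 0.52
[ 4.   0.2 -0.2] rz 0.54
[ 4.5  0.4 -0.2] rz 0.61
```

Go to about 0.08 rad short, then look.

send_rows(
  steps=[
    {"translation":[0.8,-0.1,0],"delta_rot":[0,0,0.1],"jaw":0},
    {"translation":[1.5,-0.2,0],"delta_rot":[0,0,0.2],"jaw":0},
    {"translation":[2.3,-0.2,0],"delta_rot":[0,0,0.3],"jaw":0},
    {"translation":[3.0,-0.1,0],"delta_rot":[0,0,0.4],"jaw":0},
    {"translation":[3.6,0.1,0],"delta_rot":[0,0,0.48],"jaw":0},
    {"translation":[3.9,0.1,0],"delta_rot":[0,0,0.52],"jaw":0},
    {"translation":[4.0,0.2,0],"delta_rot":[0,0,0.54],"jaw":0},
    {"translation":[4.0,0.2,0],"delta_rot":[0,0,0.54],"jaw":0},
  ],
)

```text
time: 5.15
tool_pos: [0.5394, 0.1122, 0.0709]
tool_rot: [-0.001, 1.0, -0.01, -0.001]
contact_force: [-4.8, 2.8, -0.0]
gripper_width: 0.001
grasp_force: 2.2
```

```bash
python3 - <<'E'
from h import *
knob('k3');c=cur()
rows(c,[lev(0,.072,.017,.073),lev(0,.072,.05,.073),lev(0,.072,.05,.2)])
f=save('side')
cv2.imwrite('pics/side_c4.png',cv2.resize(f['pixels'][150:290,230:380],None,fx=4,fy=4,interpolation=cv2.INTER_CUBIC))
E
```

```text
red 24 phi -0.41616636649904365 rmax 0.10827296649123878
[0.5394 0.1121 0.0709] -0.02 t 5.2 F [-5.   2.4  2. ]
[ 0.6 -0.1 -0.2] rz 0.08
[-2.7 -0.4 -0.2] rz 0.08
[ -2.7  -0.4 -12.9] rz 0.08
```

View pics/side_c4.png

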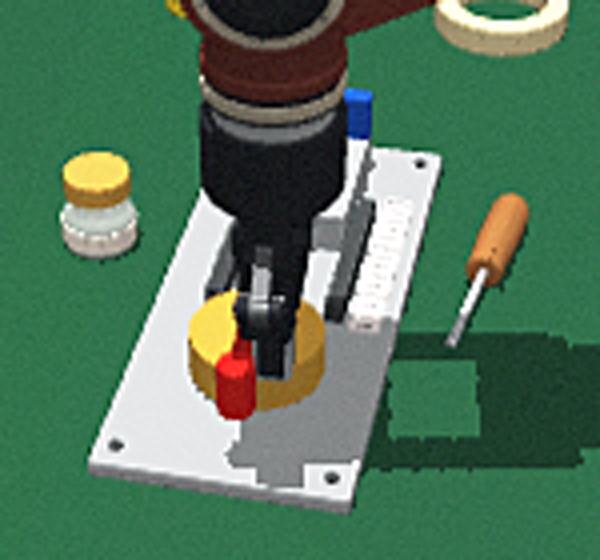

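The side crop shows the knob's top at (237,362) and its base at (236,412), nearly in line with the bed, with the fingertips on its right at (272,365). I'll compute the angle.

```bash
python3 - <<'E'
from h import *
f=load('side')
c,s=np.cos(bth),np.sin(bth)
def L(x,y,z):
    p=pt(f,230+(x+.5)/4-.5,150+(y+.5)/4-.5,z)-W((0,0),z);return np.array([c*p[0]+s*p[1],-s*p[0]+c*p[1]])
k=L(237,362,.086);print(k,np.linalg.norm(k),np.arctan2(k[1],k[0]))
print('bed corners',L(90,465,.012),L(350,503,.012),L(440,155,.012))
E
```

```text
[0.10029604 0.00923012] 0.1007198644201691 0.0917702371954188
bed corners [ 0.11858807 -0.0715191 ] [0.11773167 0.07549367] [-0.22708891  0.0749065 ]
```

send_rows(
  steps=[
    {"translation":[0.3,0,0],"delta_rot":[0,0,0.04],"jaw":0},
    {"translation":[0.6,-0.1,0],"delta_rot":[0,0,0.08],"jaw":0},
    {"translation":[0.6,-0.1,0],"delta_rot":[0,0,0.08],"jaw":0},
    {"translation":[0.6,-0.1,0],"delta_rot":[0,0,0.08],"jaw":0},
    {"translation":[-0.5,-0.1,0],"delta_rot":[0,0,0.08],"jaw":0},
    {"translation":[-2.5,-0.1,0],"delta_rot":[0,0,0.08],"jaw":0},
    {"translation":[-4.0,-0.1,-2],"delta_rot":[0,0,0.08],"jaw":0},
    {"translation":[-4.0,-0.1,-5],"delta_rot":[0,0,0.08],"jaw":0},
  ],
)

```text
time: 6.05
tool_pos: [0.4974, 0.1127, 0.1195]
tool_rot: [0.001, 0.999, -0.051, -0.002]
contact_force: [-0.0, 0.3, 0.3]
gripper_width: 0.002
grasp_force: 0.0
```

send_rows(
  steps=[
    {"translation":[-2,0,-3],"delta_rot":[0,0,0],"jaw":0},
    {"translation":[-3,3,-6],"delta_rot":[0,0,0],"jaw":0},
    {"translation":[-4,7,-9],"delta_rot":[0,0,0],"jaw":0},
    {"translation":[-4,11,-11],"delta_rot":[0,0,0],"jaw":0},
    {"translation":[-4,15,-12],"delta_rot":[0,0,0],"jaw":0},
    {"translation":[-4,20,-12],"delta_rot":[0,0,0],"jaw":0},
    {"translation":[-4,25,-12],"delta_rot":[0,0,0],"jaw":0},
    {"translation":[-4,30,-12],"delta_rot":[0,0,0],"jaw":0},
  ],
)

```text
time: 6.85
tool_pos: [0.4297, -0.1836, 0.2425]
tool_rot: [0.001, 0.999, -0.051, 0.002]
contact_force: [0.6, 0.8, 0.1]
gripper_width: -0.001
grasp_force: 0.0
```

```bash
python3 - <<'E'
from h import *
knob('k4');c=cur()
E
```

```text
red 114 phi -0.006011518335097821 rmax 0.11165310685529188
[ 0.4286 -0.1901  0.2424] -0.1084 t 6.9 F [-2.3 -4.6  0.2]
```

View pics/k4.png

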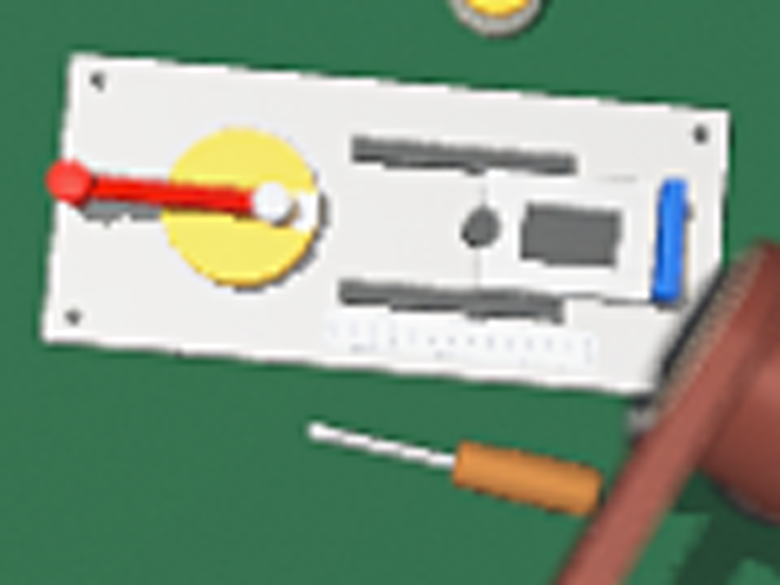

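Cam reads -0.006 rad, so it is low: knob (70,183), white mark (308,210) facing the slide. Slide plate is still at (670,240). Now move behind the plate with the tool x axis along the push direction.

```bash
python3 - <<'E'
from h import *
c=cur();rows(c,[(W((-.255,0.0005),.2),bth)])
E
```

```text
[ 0.4286 -0.1901  0.2424] -0.1084 t 6.9 F [-2.3 -4.6  0.2]
[10.5  1.3  4.2] rz -1.58
```

send_rows(
  steps=[
    {"translation":[0,0,0],"delta_rot":[0,0,-0.14],"jaw":0},
    {"translation":[2,0.2,0],"delta_rot":[0,0,-0.28],"jaw":0},
    {"translation":[4,0.4,0],"delta_rot":[0,0,-0.42],"jaw":0},
    {"translation":[6,0.6,0],"delta_rot":[0,0,-0.56],"jaw":0},
    {"translation":[8,0.8,0],"delta_rot":[0,0,-0.7],"jaw":0},
    {"translation":[10,1,0],"delta_rot":[0,0,-0.84],"jaw":0},
    {"translation":[10,1,0],"delta_rot":[0,0,-0.98],"jaw":0},
    {"translation":[10,1,0],"delta_rot":[0,0,-1.1],"jaw":0},
  ],
)

```text
time: 7.7
tool_pos: [0.5292, -0.2016, 0.2417]
tool_rot: [0.001, 0.877, 0.481, 0.0]
contact_force: [0.7, -0.3, 0.1]
gripper_width: -0.001
grasp_force: 0.0
```

```bash
python3 - <<'E'
from h import *
c=cur();rows(c,[(W((-.255,0.0005),.12),bth)])
E
```

```text
[ 0.5292 -0.2016  0.2417] 1.004 t 7.7 F [ 0.7 -0.3  0.1]
[-1.   0.8 12.2] rz -0.47
```

send_rows(
  steps=[
    {"translation":[-0.5,0.4,1],"delta_rot":[0,0,-0.14],"jaw":0},
    {"translation":[-1,0.8,3],"delta_rot":[0,0,-0.28],"jaw":0},
    {"translation":[-1,0.8,6],"delta_rot":[0,0,-0.4],"jaw":0},
    {"translation":[-1,0.8,9],"delta_rot":[0,0,-0.47],"jaw":0},
    {"translation":[-1,0.8,11],"delta_rot":[0,0,-0.47],"jaw":0},
    {"translation":[-1,0.8,12],"delta_rot":[0,0,-0.47],"jaw":0},
    {"translation":[-1,0.8,12],"delta_rot":[0,0,-0.47],"jaw":0},
    {"translation":[-1,0.8,12],"delta_rot":[0,0,-0.47],"jaw":0},
  ],
)

```text
time: 8.5
tool_pos: [0.5306, -0.2145, 0.1227]
tool_rot: [0.001, 0.742, 0.67, 0.0]
contact_force: [-0.2, -0.1, -0.7]
gripper_width: -0.001
grasp_force: 0.0
```

```bash
python3 - <<'E'
from h import *
c=cur();rows(c,[(W((-.25,0.0005),.05),bth),(W((-.219,0.0005),.05),bth),(W((-.143,0.0005),.05),bth)])
E
```

```text
[ 0.5306 -0.2145  0.1227] 1.468 t 8.5 F [-0.2 -0.1 -0.7]
[0.6 0.  7.3] rz -0.01
[3.7 0.  7.3] rz -0.01
[11.3 -0.   7.3] rz -0.01
```

send_rows(
  steps=[
    {"translation":[0,0,2],"delta_rot":[0,0,-0.01],"jaw":0},
    {"translation":[0,0,5],"delta_rot":[0,0,-0.01],"jaw":0},
    {"translation":[0,0,7],"delta_rot":[0,0,-0.01],"jaw":0},
    {"translation":[0,0,7.3],"delta_rot":[0,0,-0.01],"jaw":0},
    {"translation":[1.5,0,7.3],"delta_rot":[0,0,-0.01],"jaw":0},
    {"translation":[2.7,0,7.3],"delta_rot":[0,0,-0.01],"jaw":0},
    {"translation":[3.5,0,7.3],"delta_rot":[0,0,-0.01],"jaw":0},
    {"translation":[4.0,0,7.3],"delta_rot":[0,0,-0.01],"jaw":0},
  ],
)

```text
time: 9.3
tool_pos: [0.5353, -0.1745, 0.05]
tool_rot: [0.002, 0.739, 0.674, -0.0]
contact_force: [-0.7, -5.6, 1.9]
gripper_width: -0.001
grasp_force: 3.0
```

```bash
python3 - <<'E'
from h import *
f=save('side')
cv2.imwrite('pics/side_c5.png',cv2.resize(f['pixels'][130:280,230:380],None,fx=4,fy=4,interpolation=cv2.INTER_CUBIC))
c=cur();rows(c,[(W((-.143,0.0005),.05),bth)])
E
```

```text
[ 0.5352 -0.174   0.0499] 1.4794 t 9.35 F [ 0.9 -0.8  0.7]
[ 7.2 -0.  -0. ] rz 0.0
```

View pics/side_c5.png

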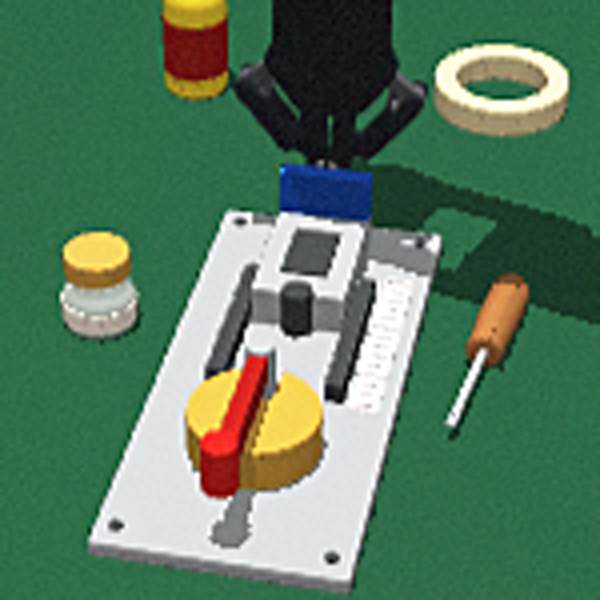

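The fingers are centred behind the blue plate at (325,165) and in contact. The lever is in line with the bed, knob at (220,470). Push most of the way.

send_rows(
  steps=[
    {"translation":[0.8,0,0],"delta_rot":[0,0,0],"jaw":0},
    {"translation":[1.7,0,0],"delta_rot":[0,0,0],"jaw":0},
    {"translation":[2.6,0,0],"delta_rot":[0,0,0],"jaw":0},
    {"translation":[3.5,0,0],"delta_rot":[0,0,0],"jaw":0},
    {"translation":[4.4,0,0],"delta_rot":[0,0,0],"jaw":0},
    {"translation":[5.3,0,0],"delta_rot":[0,0,0],"jaw":0},
    {"translation":[6.0,0,0],"delta_rot":[0,0,0],"jaw":0},
    {"translation":[6.4,0,0],"delta_rot":[0,0,0],"jaw":0},
  ],
)

```text
time: 10.15
tool_pos: [0.5411, -0.1119, 0.0498]
tool_rot: [0.002, 0.739, 0.674, -0.0]
contact_force: [-0.8, -6.3, 3.3]
gripper_width: -0.0
grasp_force: 3.3
```

send_rows(
  steps=[
    {"translation":[0.1,0,0],"delta_rot":[0,0,0],"jaw":0},
    {"translation":[0.2,0,0],"delta_rot":[0,0,0],"jaw":0},
    {"translation":[0.3,0,0],"delta_rot":[0,0,0],"jaw":0},
    {"translation":[0.4,0,0],"delta_rot":[0,0,0],"jaw":0},
    {"translation":[0.5,0,0],"delta_rot":[0,0,0],"jaw":0},
    {"translation":[0.6,0,0],"delta_rot":[0,0,0],"jaw":0},
    {"translation":[0.7,0,0],"delta_rot":[0,0,0],"jaw":0},
    {"translation":[0.7,0,0],"delta_rot":[0,0,0],"jaw":0},
  ],
)

```text
time: 10.95
tool_pos: [0.5417, -0.1053, 0.0499]
tool_rot: [0.002, 0.739, 0.673, -0.0]
contact_force: [0.3, -5.7, 2.4]
gripper_width: 0.001
grasp_force: 3.0
```

```bash
python3 - <<'E'
from h import *
c=cur();rows(c,[(W((-.143,0.0005),.05),bth)])
E
```

```text
[ 0.5417 -0.1053  0.0499] 1.4778 t 10.95 F [ 0.3 -5.7  2.4]
[ 0.3 -0.  -0. ] rz 0.0
```

send_rows(
  steps=[
    {"translation":[0.1,0,0],"delta_rot":[0,0,0],"jaw":0},
    {"translation":[0.1,0,0],"delta_rot":[0,0,0],"jaw":0},
    {"translation":[0.2,0,0],"delta_rot":[0,0,0],"jaw":0},
    {"translation":[0.2,0,0],"delta_rot":[0,0,0],"jaw":0},
    {"translation":[0.3,0,0],"delta_rot":[0,0,0],"jaw":0},
    {"translation":[0.3,0,0],"delta_rot":[0,0,0],"jaw":0},
    {"translation":[0.3,0,0],"delta_rot":[0,0,0],"jaw":0},
    {"translation":[0.3,0,0],"delta_rot":[0,0,0],"jaw":0},
  ],
)

```text
time: 11.75
tool_pos: [0.542, -0.1028, 0.0499]
tool_rot: [0.002, 0.739, 0.673, -0.001]
contact_force: [-1.4, -7.5, 3.2]
gripper_width: 0.0
grasp_force: 3.7
```

send_rows(
  steps=[
    {"translation":[0.1,0,0],"delta_rot":[0,0,0],"jaw":0},
    {"translation":[0.1,0,0],"delta_rot":[0,0,0],"jaw":0},
    {"translation":[0.1,0,0],"delta_rot":[0,0,0],"jaw":0},
    {"translation":[0.1,0,0],"delta_rot":[0,0,0],"jaw":0},
    {"translation":[0.2,0,0],"delta_rot":[0,0,0],"jaw":0},
    {"translation":[0.2,0,0],"delta_rot":[0,0,0],"jaw":0},
    {"translation":[0.2,0,0],"delta_rot":[0,0,0],"jaw":0},
    {"translation":[0.2,0,0],"delta_rot":[0,0,0],"jaw":0},
  ],
)

```text
time: 12.55
tool_pos: [0.5421, -0.1026, 0.05]
tool_rot: [0.004, 0.739, 0.674, -0.002]
contact_force: [-2.6, -14.0, 1.6]
gripper_width: -0.003
grasp_force: 7.2
```

The tool stopped at the expected spot (about -143 mm) and the force doubled to 14 N: contact. One more millimetre to seat it, then retreat.

send_rows(
  steps=[
    {"translation":[0.1,0,0],"delta_rot":[0,0,0],"jaw":0},
    {"translation":[0.1,0,0],"delta_rot":[0,0,0],"jaw":0},
    {"translation":[0.1,0,0],"delta_rot":[0,0,0],"jaw":0},
    {"translation":[0.1,0,0],"delta_rot":[0,0,0],"jaw":0},
    {"translation":[0.1,0,0],"delta_rot":[0,0,0],"jaw":0},
    {"translation":[0.1,0,0],"delta_rot":[0,0,0],"jaw":0},
    {"translation":[0.1,0,0],"delta_rot":[0,0,0],"jaw":0},
    {"translation":[0.1,0,0],"delta_rot":[0,0,0],"jaw":0},
  ],
)

```text
time: 13.35
tool_pos: [0.5422, -0.1025, 0.0501]
tool_rot: [0.004, 0.739, 0.674, -0.002]
contact_force: [-2.0, -18.4, 2.3]
gripper_width: 0.002
grasp_force: 8.8
```

send_rows(
  steps=[
    {"translation":[-0.5,0,0],"delta_rot":[0,0,0],"jaw":0},
    {"translation":[-2,0,0],"delta_rot":[0,0,0],"jaw":0},
    {"translation":[-5,0,0],"delta_rot":[0,0,0],"jaw":0},
    {"translation":[-8,0,-2],"delta_rot":[0,0,0],"jaw":0},
    {"translation":[-11,0,-6],"delta_rot":[0,0,0],"jaw":0},
    {"translation":[-14,0,-10],"delta_rot":[0,0,0],"jaw":0},
    {"translation":[-17,0,-14],"delta_rot":[0,0,0],"jaw":0},
    {"translation":[-20,0,-17],"delta_rot":[0,0,0],"jaw":0},
  ],
)

```text
time: 14.15
tool_pos: [0.5227, -0.2986, 0.2215]
tool_rot: [0.001, 0.739, 0.673, 0.001]
contact_force: [1.4, -0.3, 0.5]
gripper_width: -0.003
grasp_force: 0.0
```

```bash
python3 - <<'E'
from h import *
knob('k5');c=cur()
E
```

```text
red 114 phi -0.006011518335097821 rmax 0.11165310685529188
[ 0.5241 -0.3041  0.2274] 1.4748 t 14.2 F [-0.1 -2.8  5.2]
```

View pics/k5.png

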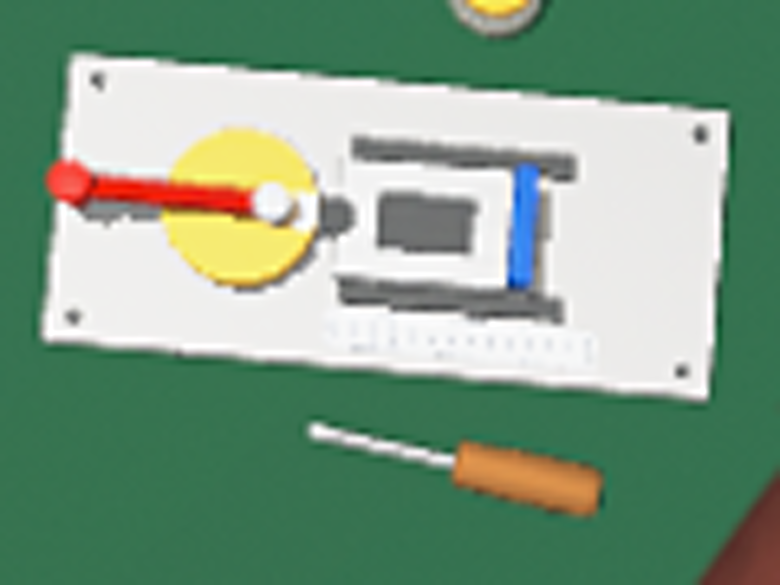

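The nose (335,215) touches the cam at the white mark (308,211). The lever is unchanged at (70,183), and the awl and jar have not moved. Settle, then hand in.

send_rows(
  steps=[
    {"translation":[0,0,0],"delta_rot":[0,0,0],"jaw":0},
    {"translation":[0,0,0],"delta_rot":[0,0,0],"jaw":0},
    {"translation":[0,0,0],"delta_rot":[0,0,0],"jaw":0},
    {"translation":[0,0,0],"delta_rot":[0,0,0],"jaw":0},
    {"translation":[0,0,0],"delta_rot":[0,0,0],"jaw":0},
    {"translation":[0,0,0],"delta_rot":[0,0,0],"jaw":0},
    {"translation":[0,0,0],"delta_rot":[0,0,0],"jaw":0},
    {"translation":[0,0,0],"delta_rot":[0,0,0],"jaw":0},
  ],
)

```text
time: 15.0
tool_pos: [0.5227, -0.2967, 0.2183]
tool_rot: [-0.0, 0.739, 0.674, -0.0]
contact_force: [0.3, -0.3, -0.4]
gripper_width: -0.0
grasp_force: 0.0
```

```bash
python3 -c "
from plant import *
print(job_done())"
```

```text
the job is handed in; nothing more can be done
None
```

The job is handed in at about 15 s: I turned the cam to its low point first (measured within about 0.01 rad of square), then pushed the slide fully home against it; the awl and jar beside the gauge did not move, and I went near nothing else on the bench.

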